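Set the medallion plaque on the sloped display rest

ROBOT

A 6-joint arm with a two-finger parallel gripper is mounted at the origin on the work surface. World frame = base frame: x ahead of the robot, y to its left, z up, the work surface at z = 0. Lengths are in m, angles in rad, forces in N, time in s.
With the tool pointing down it reaches from about 0.275 to 0.85 m from the base axis. Payload 19 kg.
Tool frame: the origin (TCP) lies at the centre of the arm's flange, where the gripper is bolted on; the fingertips stand 173 mm ahead of it and the grasp point (between the pads) lies 155 mm ahead of it (manip.tcp_to_grasp is the distance from the TCP to the grasp point, in m); z points along the fingers, y is the line along which they close (so a half turn about z gives the same grasp; the last joint's range is limited). The gripper opens to 85 mm and grips with 20 to 120 N. Pads are 22 mm wide; open, the fingers measure 114 mm over their backs; the gripper's body (76 mm by 85 mm) begins 54 mm behind the grasp point. The pads swing forward as they close: fully open they stand 13 mm farther back than shut.
Start: joints at [0.981, 0.15, 1.437, -0, 1.554, -0.134], TCP at [0.253, 0.516, 0.405] pointing down, gripper open.
Joint ranges: [-2.8, 2.8], [-0.68, 2.1], [0.12, 2.68], [-1.39, 4.53], [0.16, 2.79], [-2.81, 2.81]. Speed limits (rad/s): [1.89, 1.89, 2.22, 3.01, 3.01, 3.01].

INTERFACE

Orientations are given as a rotation vector (axis times angle).
In Python, from cell import readout, vision, manip gives the robot as it stands.
- The arm moves only by the shell command python3 -m inch 'ROWS' [OPENING]. ROWS is JSON, a list of rows, each a list of 4 numbers: the shift along the tool's x, y, z as a fraction of full scale, then the turn about the tool's z as a fraction of full scale. In form: [[tx, ty, tz, roll], ...]. A call has 1 to 12 rows; each row is the pose to reach, as a shift and turn from the pose commanded when the call began, along the tool's axes at that moment; what a row does not reach only later rows make up. Full scale, the value 1, is 0.5 m for a shift and 45 degrees for a turn. A row lasts 1/8 s, in which the tool goes at most 62.5 mm and 10.7 degrees, less where a joint would pass 70% of its speed; a pose out of reach is approached as far as the arm can. A call with a number of a shift or a turn outside -1 to 1 is refused whole. A call with a gripper value outside its range is refused whole. OPENING is the opening, from -1 (shut) to 1 (fully open), set as the call begins (- or left out, the last holds). The fingers move at their own pace and stop on an object; the grip force is fixed at half the most. Time passes only in rows, so rows that repeat a pose let the fingers close. It gives the time, the measured TCP pose, the force, the opening and the grip force at its end, in the units of the state.
- readout.get_obs(): the state, without advancing time (a new reading comes with each control period).
- vision.snapshot(name): name is "scene" or "top" or "wrist"; returns the picture (480x640x3 uint8, red, green, blue); there is no depth.
- vision.camera_info(name): a dict with "mtx" (3x3 intrinsics, pixels), "R" (3x3) and "t" (3): a world point X has camera coordinates R X + t. Camera axes: x right, y down, z forward; pixel columns grow to the right and rows downward; lengths in m; the calibration is good to about 2 mm. A picture is of the moment at which its call begins: read the wrist's pose just before it. camera_info takes no time and is no camera call; for the wrist camera it gives the pose at the moment of the call.
- manip.finish_job(): hands the job in; it is judged then, once.
The state is a dict: "time_s": time; "joint_positions": joint angles; "qd": joint speeds; "joint_torque": joint torques, N m; "tool_pos": TCP position; "eef_rot": TCP orientation; "ft_force": force on the tool from outside, world axes, zero at the start; "wrist_torque": the same for the moment, N m; "finger_gap": opening from 0.0 (shut) to 1.0 (fully open); "grasp_force": force on a finger pad.
Only numpy, scipy, OpenCV 4.12 (cv2) and the standard library are available. Lean on these libraries where they do the work, as an engineer would, in place of code of your own. Each camera call takes 0.05 s, during which the arm holds its last target. There are 200 camera calls.

TASK

Pull the drawer that stands ajar fully open, lift out the wooden plaque with the three brass medallions, set it down flat on the leather pad and let go. Then take it again another way - the stand's lip leaves no room for a finger along its lower long side - and lay it without dropping it, medallions up, on the narrow sloped rest of the display stand: flat on the slope, centred, long side down against the lip. Push the drawer fully shut as well, and leave the bowl, the steel block and the hammer where they are.

Things in the scene. Friction and masses are not known exactly. Their poses are not given: they have to be found in the camera images.
- drawer (a joint): Opening of the working drawer in m: 0 fully shut, 0.125 fully open (a stop); starts ajar at 0.050 to 0.065. It slides straight along the cabinet's -x axis against about 2 N of friction and stays where it is left.
- drawer_handle (a point): Centre of the working drawer's steel bar handle, moves with the drawer, axes as the cabinet's. The bar is 60 mm long (y), 10 x 10 mm in section, its centre 36 mm above the bench, with 30 mm clear between it and the drawer's front panel on its +x side. An identical handle 101 mm to +y belongs to the shut drawer.
- drawer_floor (a point): Centre of the working drawer's inner floor, 12 mm above the bench, moves with the drawer, axes as the cabinet's. The drawer is an open steel tray, inside 178 mm (x) by 76 mm (y), side walls up to 48 mm and front panel (6 mm thick) up to 52 mm above the bench.
- cabinet: Fixed low teal steel drawer unit, 200 (x) x 208 (y) x 60 mm high; origin at the centre of its underside, its front faces its own -x, front edge at x = -100 mm. Two drawers side by side: the one at its -y side (centre line y = -50 mm) stands ajar and is the one to use; the other is always shut and does not move. Over the working drawer the top is cut back by 45 mm.
- plaque_center (a point): Centre (half-way up) of the dark wooden plaque, 40 (own x) x 68 (own y) x 20 mm thick (z up), about 0.1 kg, three small brass medallions up to 6 mm proud on top. It starts flat on the drawer floor, long side across the drawer with 4 mm left at its short ends; from its centre there are at least 40 mm of free floor each way along the drawer.
- pad: Brown leather pad fixed on the bench, 130 x 130 x 5 mm thick; origin at the centre of its underside, z up.
- stand: Display stand, fixed: a dark disc foot 96 mm across with a thin post; origin at the centre of the foot's underside. It carries the rest.
- lip_top (a point): Middle of the top edge of the rest's lip, axes as the rest's. The lip, 6 mm thick, runs across the low end of the sloped face and stands 10 mm proud of it; the seated plaque touches its up-slope side. It is in the way of a finger at the plaque's lower long side.
- rest: Sloped light-wood board on the stand, 44 mm wide (own y), 8 mm thick, 25 degrees of slope. Origin: the point of its face, 100 mm above the bench, where the centre of the plaque's underside belongs. Own x up the slope, y level, z square out of the face. Face from x = -20 mm (lip) to +34 mm. The seated plaque overhangs 12 mm at each short end. Friction keeps the plaque where it is laid; it does not slide down.
- bowl: Loose earthenware bowl, 104 mm across, 45 mm high, origin at the centre of its underside. Bystander.
- block: Loose steel bench block 75 x 75 x 25 mm, origin at the centre of its underside. Bystander.
- hammer: Loose hammer, 200 mm long, lying at the robot's left, beyond the pad or stand, origin near its middle, handle along its own -x; below 40 mm high. Bystander.
Things that resemble listed ones, but are neither listed nor needed, are in the scene too. Of the things shaped like the stand, the dark steel one is meant. Of the things that look like the part that bears plaque_center, the smaller one is meant.

How it is judged:
By the outcome, as a careful person would: the job done as asked, in the order asked, and still so for the second after the job is handed in, with the robot touching nothing.
It also fails if it takes over 72 s, if anything falls off the work surface, if the arm or the gripper's body presses on something with over 40 N, if the wrist force passes 120 N, or if a joint passes its speed limit or range.

## Working session

There is one attempt and no reset: what is moved stays moved. The work goes in short steps, Python scripts to look and compute and a shell command to move; the robot and the scene stay as the last step left them, time stands still between calls to the robot, and variables do not carry over. Pictures are saved under pics/ and viewed, at most 10 in all, crops included, and the job is handed in when it is done.

```bash
ls; mkdir -p pics; python3 - <<'E'
from cell import readout, vision, manip
import cv2
o=readout.get_obs(); print({k:o[k] for k in('time_s','tool_pos','eef_rot','finger_gap')}, manip.tcp_to_grasp)
for n in("scene","top"):
    cv2.imwrite(f"pics/{n}0.png",vision.snapshot(n)[:,:,::-1])
    c=vision.camera_info(n);print(n,c['mtx'],c['R'],c['t'])
E
```

```text
pics
{'time_s': 0.0, 'tool_pos': array([0.25308886, 0.51627641, 0.4041209 ]), 'eef_rot': array([-7.09690309e-01, -3.05997527e+00,  1.61117404e-03]), 'finger_gap': 0.9995643683789532} 0.1547
scene [[466.75637326   0.         320.3140791 ]
 [  0.         466.75637326 233.23371481]
 [  0.           0.           1.        ]] [[ 0.15583357  0.98769512 -0.01320036]
 [ 0.57421718 -0.10145457 -0.81239252]
 [-0.80373536  0.11901815 -0.58296153]] [-0.12810625 -0.25262703  1.71169051]
top [[468.56957626   0.         312.0754746 ]
 [  0.         468.56957626 241.89861476]
 [  0.           0.           1.        ]] [[ 0.00231527 -0.99992974  0.01162529]
 [-0.99694472 -0.00321571 -0.07804418]
 [ 0.07807608 -0.01140908 -0.99688212]] [0.01360556 0.59539713 1.17157287]
```

View pics/top0.png

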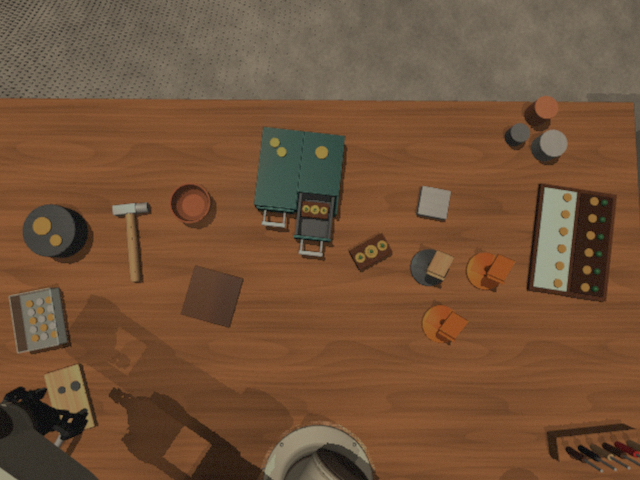

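View pics/scene0.png

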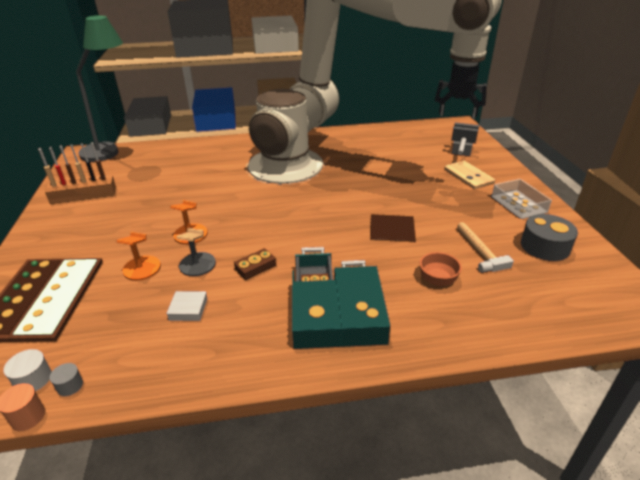

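Top view: the ajar drawer's handle is at about (312,254), its plaque at (316,210), the pad at (212,296), and the dark stand at (431,267) with its rest at (440,264). The scene view shows the same dark stand at (195,262). Next I'll enlarge the drawer and the stand.

```bash
cat > h.py <<'E'
import numpy as np, cv2
from cell import readout, vision, manip
from scipy.spatial.transform import Rotation as Ro
def ray(c,uv):
    M,R,t=c['mtx'],np.array(c['R']),np.array(c['t'])
    d=R.T@np.linalg.inv(M)@np.array([uv[0],uv[1],1.]); return -R.T@t, d/np.linalg.norm(d)
def atz(c,uv,z):
    o,d=ray(c,uv); return o+d*(z-o[2])/d[2]
def tri(*obs):
    A=np.zeros((3,3));b=np.zeros(3)
    for c,uv in obs:
        o,d=ray(c,uv);P=np.eye(3)-np.outer(d,d);A+=P;b+=P@o
    x=np.linalg.solve(A,b)
    return x,[np.linalg.norm((np.eye(3)-np.outer(ray(c,uv)[1],ray(c,uv)[1]))@(x-ray(c,uv)[0]))*1000 for c,uv in obs]
def proj(c,X):
    p=np.array(c['mtx'])@(np.array(c['R'])@np.asarray(X)+np.array(c['t'])); return p[:2]/p[2]
def toolmove(dw=None,o=None):
    "world shift -> tool fractions"
    o=o or readout.get_obs(); return Ro.from_rotvec(o['eef_rot']).as_matrix().T@np.asarray(dw)/0.5
E
python3 - <<'E'
import cv2,numpy as np
from h import *
t=cv2.imread('pics/top0.png');s=cv2.imread('pics/scene0.png')
C=lambda im,u,v,w,h,k:cv2.resize(im[v:v+h,u:u+w],None,fx=k,fy=k,interpolation=cv2.INTER_CUBIC)
L=C(t,250,120,100,150,4)
out=np.zeros((600,800,3),np.uint8);out[:,:400]=L
out[:300,400:]=C(t,405,240,66,50,6)[:300,:400] if 0 else cv2.resize(t[240:290,404:471],(400,300),interpolation=cv2.INTER_CUBIC)
out[300:,400:]=cv2.resize(s[225:279,170:242],(400,300),interpolation=cv2.INTER_CUBIC)
cv2.imwrite('pics/crop1.png',out)
c=vision.camera_info('top')
for n,uv,z in [('handle',(312,254),.036),('plaq',(316,210),.036),('cabL',(263,127),.06),('cabR',(345,135),.06),('cabFL',(255,207),.06),('foot',(431,267),0),('rest',(440,264),.1),('block',(434,203),.025),('bowl',(191,204),.03)]+[('pad',p,.005) for p in((197,266),(243,279),(228,326),(181,313))]+[('wallet',(370,252),.02)]: print(n,atz(c,uv,z).round(4))
E
```

```text
handle [0.5638 0.0155 0.036 ]
plaq [0.6755 0.0056 0.036 ]
cabL [0.8821 0.1398 0.06  ]
cabR [ 0.8627 -0.0666  0.06  ]
cabFL [0.6789 0.1575 0.06  ]
foot [ 0.5328 -0.2939  0.    ]
rest [ 0.5375 -0.289   0.1   ]
block [ 0.6965 -0.2979  0.025 ]
bowl [0.6905 0.3236 0.03  ]
pad [0.5337 0.3108 0.005 ]
pad [0.5006 0.1923 0.005 ]
pad [0.3812 0.2288 0.005 ]
pad [0.4138 0.3489 0.005 ]
wallet [ 0.5702 -0.1329  0.02  ]
```

View pics/crop1.png

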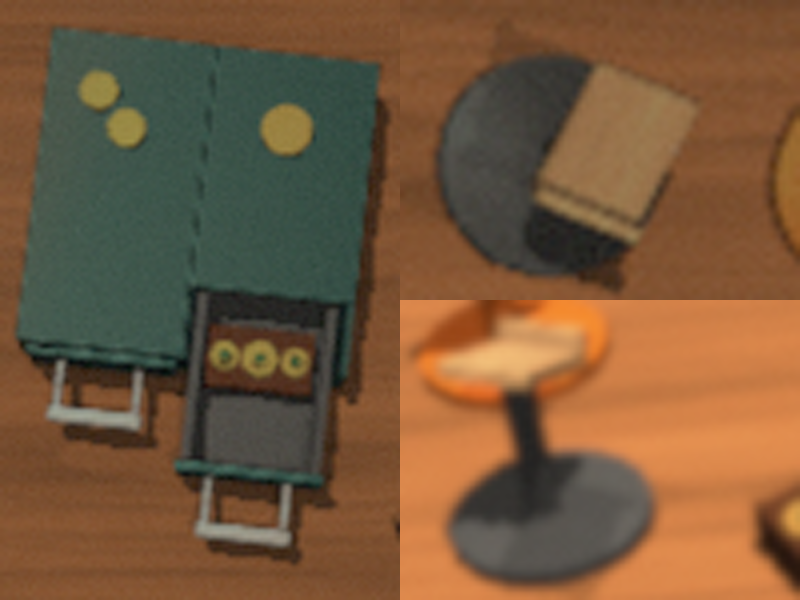

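The crop shows the cabinet yawed about -5°, with the plaque lying across the ajar drawer. The rest's lip runs from about (535,200) to (635,243) in the top-view crop, and up-slope points to the upper right (+x, -y). I'll move over the drawer.

```bash
python3 -m inch '[[-0.96,-0.62,0.06,1],[-0.96,-0.62,0.06,1],[-0.96,-0.62,0.06,1],[-0.96,-0.62,0.06,1],[-0.96,-0.62,0.06,1],[-0.96,-0.62,0.06,1],[-0.96,-0.62,0.06,1],[-0.96,-0.62,0.06,1],[-0.96,-0.62,0.06,1],[-0.96,-0.62,0.06,1],[-0.96,-0.62,0.06,1],[-0.96,-0.62,0.06,1]]' -0.2
python3 -m inch '[[0,0,0,0.54],[0,0,0,0.54],[0,0,0,0.54],[0,0,0,0.54]]'
python3 - <<'E'
from h import *
c=vision.camera_info('wrist');cv2.imwrite('pics/w1.png',vision.snapshot('wrist')[:,:,::-1])
o=readout.get_obs();print(o['time_s'],o['tool_pos'],o['joint_positions'].round(2),o['ft_force'])
import pickle;pickle.dump(c,open('w1.pkl','wb'))
print(Ro.from_rotvec(o['eef_rot']).as_matrix().round(3), -c['R'].T@c['t'])
E
```

```text
time_s: 1.6
tool_pos: [0.5472, 0.0277, 0.3748]
eef_rot: [-1.825, -2.557, -0.0]
ft_force: [-0.4, -1.2, 0.2]
finger_gap: 0.399
grasp_force: 0.0
time_s: 2.1
tool_pos: [0.5472, 0.0278, 0.375]
eef_rot: [2.321, 2.116, 0.0]
ft_force: [-0.0, 0.0, 0.8]
finger_gap: 0.396
grasp_force: 0.0
2.15 [0.54728547 0.02759726 0.37498227] [-0.09  0.11  1.55 -0.    1.49  0.  ] [ 0.52626248  0.58423068 -1.0518437 ]
[[ 0.092  0.996  0.   ]
 [ 0.996 -0.092 -0.   ]
 [-0.     0.    -1.   ]] [0.55348363 0.09625894 0.3450499 ]
```

View pics/w1.png

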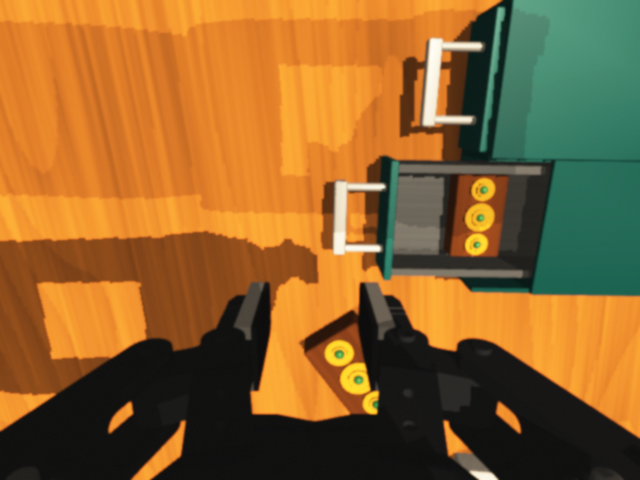

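The wrist view shows the working handle bar from (340,182) to (340,253), the plaque's top at about (478,216), and the drawer rails level in the picture, so the yaw matches.

```bash
python3 - <<'E'
from h import *
import pickle
c=pickle.load(open('w1.pkl','rb'));t=vision.camera_info('top');o=readout.get_obs()
for n,uw,ut,z in [('hA',(340,182),(250+202/4,120+528/4),.041),('hB',(340,253),(250+287/4,120+538/4),.041),('medal',(480,217),(250+260/4,120+358/4),.036),('otherA',(432,42),(250+52/4,120+413/4),.041),('otherB',(430,122),(250+138/4,120+421/4),.041)]:
    x,r=tri((c,uw),(t,ut)); print(n,x.round(4),np.round(r,1),atz(c,uw,z).round(4),atz(t,ut,z).round(4))
for uw in((404,168),(540,170),(392,272),(528,273)): print('rail',atz(c,uw,.048).round(4))
E
```

```text
hA [0.5697 0.0447 0.0207] [0. 0.] [0.5687 0.0479 0.041 ] [0.5685 0.0444 0.041 ]
hB [ 0.5633 -0.0089  0.0419] [1. 1.] [ 0.5644 -0.0093  0.041 ] [ 0.5624 -0.0089  0.041 ]
medal [0.6772 0.0086 0.0367] [0.6 0.6] [0.6779 0.0088 0.036 ] [0.6768 0.0082 0.036 ]
otherA [0.6408 0.1397 0.0384] [0.4 0.4] [0.64   0.1398 0.041 ] [0.6406 0.1391 0.041 ]
otherB [0.6353 0.0854 0.0487] [0.9 0.9] [0.6379 0.0859 0.041 ] [0.6358 0.085  0.041 ]
rail [0.6163 0.055  0.048 ]
rail [0.7166 0.0442 0.048 ]
rail [ 0.6042 -0.0266  0.048 ]
rail [ 0.7121 -0.0375  0.048 ]
```

```bash
python3 -m inch '[[-0.016,0.04,0.1,0],[-0.016,0.04,0.2,0],[-0.016,0.04,0.25,0],[-0.016,0.04,0.29,0],[-0.016,0.04,0.32,0],[-0.016,0.04,0.34,0],[-0.016,0.04,0.36,0],[-0.016,0.04,0.37,0],[-0.016,0.04,0.37,0]]' -0.34
python3 -m inch '[[0,0,0,0],[0,0,0,0],[0,0,0,0],[0,0,0,0]]' -1
```

```text
time_s: 3.28
tool_pos: [0.5668, 0.0168, 0.1896]
eef_rot: [-2.324, -2.114, 0.0]
ft_force: [-0.2, 0.3, 0.6]
finger_gap: 0.329
grasp_force: 0.0
time_s: 3.78
tool_pos: [0.567, 0.0167, 0.1902]
eef_rot: [2.324, 2.113, 0.001]
ft_force: [-1.0, -1.1, 6.4]
finger_gap: 0.1
grasp_force: 59.3
```

```bash
python3 -m inch '[[0,-0.01,0,0],[0,-0.025,0,0],[0,-0.04,0,0],[0,-0.055,0,0],[0,-0.07,0,0],[0,-0.085,0,0],[0,-0.1,0,0],[0,-0.11,0,0],[0,-0.116,0,0],[0,-0.12,0,0],[0,-0.123,0,0],[0,-0.123,0,0]]'
```

```text
time_s: 5.28
tool_pos: [0.5055, 0.0231, 0.1902]
eef_rot: [-2.324, -2.114, -0.002]
ft_force: [1.1, 8.3, 8.0]
finger_gap: 0.107
grasp_force: 59.7
```

```bash
python3 -m inch '[[0,-0.003,0,0],[0,-0.006,0,0],[0,-0.008,0,0],[0,-0.008,0,0]]'
```

```text
time_s: 5.78
tool_pos: [0.5032, 0.0233, 0.1903]
eef_rot: [2.321, 2.111, 0.009]
ft_force: [28.9, 7.5, -16.0]
finger_gap: 0.099
grasp_force: 58.8
```

```bash
python3 -m inch '[[0,0.004,0,0],[0,0.004,0,0],[0,0.004,0,0],[0,0.004,-0.08,0],[0,0.004,-0.18,0],[0.003,0.1,-0.22,0],[0.003,0.2,-0.22,0],[0.003,0.223,-0.22,0],[0.003,0.223,-0.22,0],[0.003,0.223,-0.22,0]]' -0.34
python3 -m inch '[[0,0,0,0],[0,0,0,0],[0,0,0,0]]' 0.6
python3 - <<'E'
from h import *
c=vision.camera_info('wrist');im=vision.snapshot('wrist')[:,:,::-1];cv2.imwrite('pics/w2.png',im)
import pickle;pickle.dump(c,open('w2.pkl','wb'))
print(proj(c,(.6137,.0144,.036)),[proj(c,(.5,.0235,.041))])
E
```

```text
time_s: 7.02
tool_pos: [0.6118, 0.0141, 0.2996]
eef_rot: [-2.323, -2.114, 0.001]
ft_force: [-0.2, -0.2, -0.3]
finger_gap: 0.328
grasp_force: 0.0
time_s: 7.4
tool_pos: [0.6126, 0.014, 0.2999]
eef_rot: [2.324, 2.114, 0.0]
ft_force: [0.1, -0.2, 0.1]
finger_gap: 0.799
grasp_force: 0.0
[316.40801676 234.53974394] [array([126.43106667, 239.58770263])]
```

View pics/w2.png

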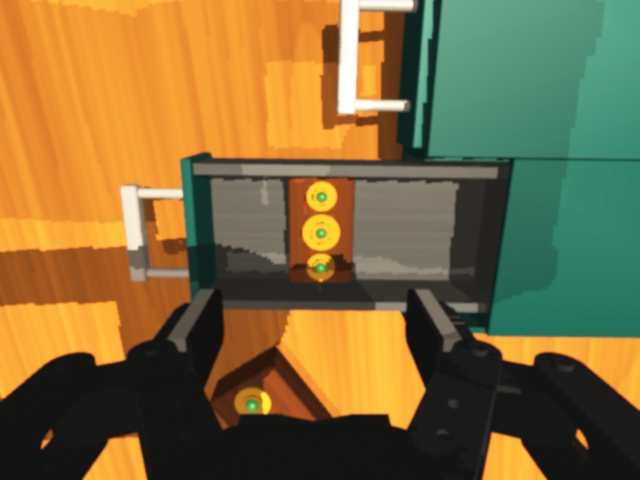

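The wrist view shows the drawer fully open, with the plaque centred at (321,232), which puts it at about x=0.616, y=0.0155. Grasping it by its long sides.

```bash
python3 -m inch '[[0.004,0.007,0.08,0],[0.004,0.007,0.15,0],[0.004,0.007,0.19,0],[0.004,0.007,0.21,0],[0.004,0.007,0.22,0],[0.004,0.007,0.228,0],[0.004,0.007,0.228,0]]'
python3 -m inch '[[0,0,0,0],[0,0,0,0],[0,0,0,0],[0,0,0,0],[0,0,0,0],[0,0,0,0]]' -1
python3 -m inch '[[0,0,-0.01,0],[0,0,-0.03,0],[0,0,-0.08,0],[0,0,-0.16,0],[0,0,-0.23,0],[0,0,-0.23,0]]'
```

```text
time_s: 8.32
tool_pos: [0.6165, 0.0156, 0.1861]
eef_rot: [2.324, 2.114, 0.0]
ft_force: [-0.3, -1.0, -0.3]
finger_gap: 0.799
grasp_force: 0.0
time_s: 9.07
tool_pos: [0.6166, 0.0156, 0.1864]
eef_rot: [2.323, 2.113, 0.001]
ft_force: [-0.6, -0.5, 6.9]
finger_gap: 0.452
grasp_force: 61.0
time_s: 9.82
tool_pos: [0.6167, 0.0156, 0.3042]
eef_rot: [2.321, 2.112, 0.005]
ft_force: [0.1, -0.4, -1.5]
finger_gap: 0.452
grasp_force: 60.5
```

```bash
python3 -m inch '[[0.08,-0.06,0,0],[0.18,-0.135,0,0],[0.28,-0.21,0,0],[0.38,-0.29,0,0],[0.44,-0.337,0,0],[0.477,-0.366,0,0],[0.477,-0.366,0.08,0],[0.477,-0.366,0.15,0],[0.477,-0.366,0.2,0],[0.477,-0.366,0.23,0],[0.477,-0.366,0.24,0],[0.477,-0.366,0.24,0]]'
python3 -m inch '[[0,0,0.004,0],[0,0,0.007,0],[0,0,0.008,0],[0,0,0.008,0]]'
```

```text
time_s: 11.32
tool_pos: [0.4569, 0.2703, 0.181]
eef_rot: [2.324, 2.114, 0.0]
ft_force: [-0.2, -0.1, -1.3]
finger_gap: 0.454
grasp_force: 60.7
time_s: 11.82
tool_pos: [0.457, 0.2704, 0.1793]
eef_rot: [2.323, 2.114, 0.003]
ft_force: [-13.6, -6.6, 37.3]
finger_gap: 0.452
grasp_force: 65.2
```

```bash
python3 -m inch '[[0,0,-0.004,0],[0,0,-0.005,0],[0,0,-0.005,0]]'
python3 -m inch '[[0,0,0,0],[0,0,0,0],[0,0,0,0],[0,0,-0.05,0],[0,0,-0.12,0],[0,0,-0.2,-0.2],[0,0,-0.24,-0.44],[0,0,-0.24,-0.68],[0,0,-0.24,-0.92],[0,0,-0.24,-1],[0,0,-0.24,-1]]' 0.5
python3 -m inch '[[0,0,0,-0.24],[0,0,0,-0.48],[0,0,0,-0.72],[0,0,0,-0.96],[0,0,0,-1],[0,0,0,-1],[0,0,0,-1]]' 1
python3 - <<'E'
from h import *
c=vision.camera_info('wrist');im=vision.snapshot('wrist')[:,:,::-1];cv2.imwrite('pics/w3.png',im)
import pickle;pickle.dump(c,open('w3.pkl','wb'))
print(proj(c,(.457,.2704,.031)),Ro.from_rotvec(readout.get_obs()['eef_rot']).as_matrix().round(3))
E
```

```text
time_s: 12.2
tool_pos: [0.4568, 0.2703, 0.1794]
eef_rot: [2.324, 2.114, 0.0]
ft_force: [-1.4, -0.5, 6.1]
finger_gap: 0.453
grasp_force: 61.4
time_s: 13.58
tool_pos: [0.4567, 0.2703, 0.2991]
eef_rot: [-1.339, -2.842, 0.0]
ft_force: [-0.3, -0.2, 0.3]
finger_gap: 0.752
grasp_force: 0.0
time_s: 14.45
tool_pos: [0.4567, 0.2703, 0.2992]
eef_rot: [-0.153, -3.138, 0.0]
ft_force: [-0.4, -0.3, -0.1]
finger_gap: 1.003
grasp_force: 0.0
[315.61578499 235.53565888] [[-0.995  0.097 -0.   ]
 [ 0.097  0.995 -0.   ]
 [ 0.    -0.    -1.   ]]
```

View pics/w3.png

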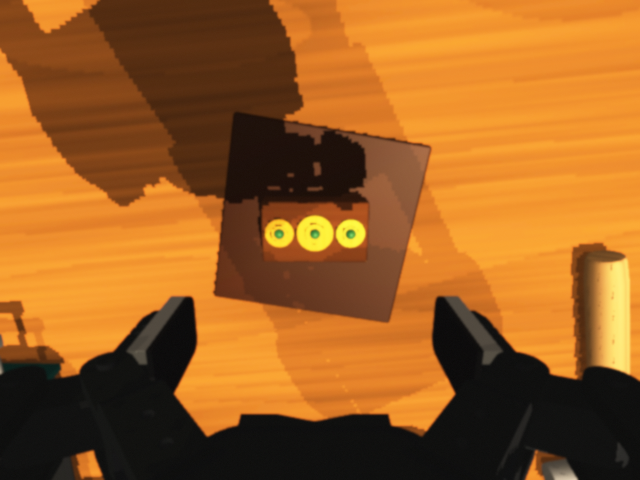

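The plaque lies squarely on the pad at (315,233), as predicted. I'll regrasp it by its short ends, offset 6 mm towards its lower side.

```bash
python3 -m inch '[[0.012,0,0.08,0],[0.012,0,0.16,0],[0.012,0,0.21,0],[0.012,0,0.235,0],[0.012,0,0.246,0],[0.012,0,0.246,0]]'
python3 -m inch '[[0,0,0,0],[0,0,0,0],[0,0,0,0],[0,0,0,0]]' -1
python3 -m inch '[[0,0,-0.01,0],[0,0,-0.03,0],[0,0,-0.1,0],[0,0,-0.2,0],[0,0,-0.3,0],[0,0,-0.3,0],[0,0,-0.3,0]]'
```

```text
time_s: 15.25
tool_pos: [0.451, 0.2709, 0.1766]
eef_rot: [0.149, 3.138, 0.0]
ft_force: [0.7, -0.3, 0.1]
finger_gap: 0.998
grasp_force: 0.0
time_s: 15.75
tool_pos: [0.451, 0.271, 0.1774]
eef_rot: [0.148, 3.137, 0.001]
ft_force: [-2.7, -1.0, 9.5]
finger_gap: 0.778
grasp_force: 66.8
time_s: 16.62
tool_pos: [0.4505, 0.2708, 0.3261]
eef_rot: [-0.148, -3.138, 0.0]
ft_force: [-0.6, -0.8, -1.6]
finger_gap: 0.777
grasp_force: 67.4
```

```bash
python3 -m inch '[[-0.04,-0.1,0,0],[-0.08,-0.2,0,0],[-0.12,-0.3,0,0],[-0.16,-0.4,0,0],[-0.2,-0.5,0,0],[-0.24,-0.6,0,0.1],[-0.28,-0.7,0,0.2],[-0.32,-0.8,0,0.3],[-0.36,-0.9,0,0.37],[-0.411,-1,0,0.37],[-0.411,-1,0,0.37]]'
python3 - <<'E'
from h import *
print(toolmove((.60-readout.get_obs()['tool_pos'][0],-.315-readout.get_obs()['tool_pos'][1],0)).round(3))
E
```

```text
time_s: 18.0
tool_pos: [0.6084, -0.2496, 0.3235]
eef_rot: [-0.606, -3.079, -0.001]
ft_force: [0.3, -0.1, -1.2]
finger_gap: 0.774
grasp_force: 67.4
[-0.034 -0.127 -0.   ]
```

```bash
python3 -m inch '[[0,0,0,0],[0,0,0,0]]'; cat > snap.py <<'E'
import sys,pickle
from h import *
n=sys.argv[1]
c=vision.camera_info('wrist');im=vision.snapshot('wrist')[:,:,::-1];cv2.imwrite(f'pics/{n}.png',im);pickle.dump((c,readout.get_obs()),open(n+'.pkl','wb'))
E
python3 snap.py w4
python3 -m inch '[[-0.03,-0.08,0,0],[-0.03,-0.12,0,0],[-0.03,-0.12,0,0],[-0.03,-0.12,0,0],[-0.03,-0.12,0,0]]'
python3 snap.py w5
python3 - <<'E'
import cv2,numpy as np
a=cv2.imread('pics/w4.png');b=cv2.imread('pics/w5.png')
from h import *
import pickle
for n in('w4','w5'):
    c,o=pickle.load(open(n+'.pkl','rb')); print(o['tool_pos'],proj(c,(.5375,-.289,.1)))
o=np.zeros((600,800,3),np.uint8);o[:300,:400]=cv2.resize(a,(400,300),interpolation=cv2.INTER_AREA);o[300:,:400]=cv2.resize(b,(400,300),interpolation=cv2.INTER_AREA)
for i,n in enumerate(('w4','w5')):
    c,_=pickle.load(open(n+'.pkl','rb'));u,v=proj(c,(.5375,-.289,.1)).astype(int)
    u=min(max(u-100,0),440);v=min(max(v-75,0),330);print(u,v)
    o[300*i:300*i+300,400:]=cv2.resize((a,b)[i][v:v+150,u:u+200],(400,300),interpolation=cv2.INTER_CUBIC)
cv2.imwrite('pics/comp.png',o)
E
```

```text
time_s: 18.25
tool_pos: [0.608, -0.2452, 0.3259]
eef_rot: [-0.6, -3.083, -0.0]
ft_force: [-1.2, -0.2, -0.7]
finger_gap: 0.779
grasp_force: 67.4
time_s: 18.92
tool_pos: [0.5997, -0.3066, 0.3264]
eef_rot: [0.6, 3.084, 0.0]
ft_force: [-0.9, 0.6, -0.4]
finger_gap: 0.778
grasp_force: 67.4
[ 0.6080474  -0.24521701  0.32622169] [178.02258495 162.78184556]
[ 0.59973197 -0.30671253  0.32635658] [301.05904257 129.79855025]
78 87
201 54
```

View pics/comp.png

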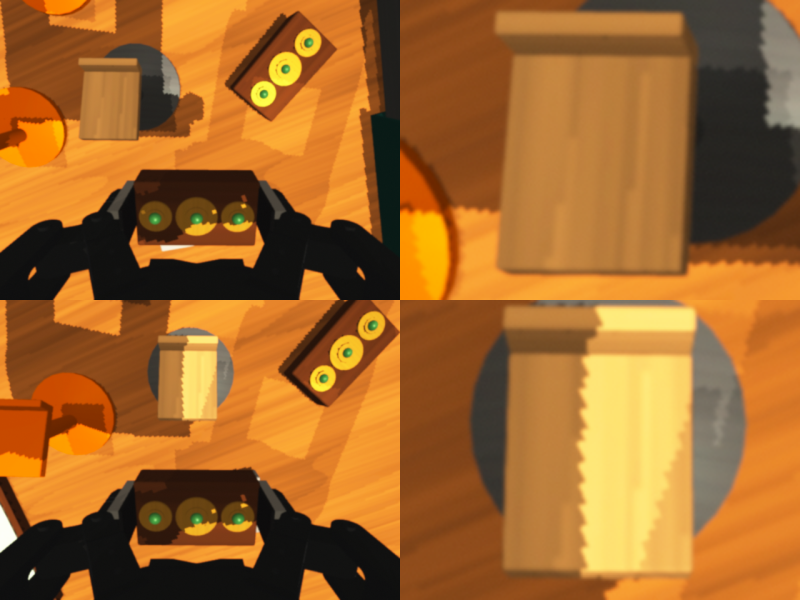

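The composite shows the rest in both wrist views, with the face corners and lip edges clear in the 2x crops. The lip is at the top of the picture, on the tool's +x side as wanted.

```bash
python3 - <<'E'
from h import *
import pickle
c4,_=pickle.load(open('w4.pkl','rb'));c5,_=pickle.load(open('w5.pkl','rb'));t=vision.camera_info('top')
P4=lambda x,y:(78+(x-400)/2,87+y/2); P5=lambda x,y:(201+(x-400)/2,54+(y-300)/2)
pts={'lipinL':((503,33),(505,330)),'lipinR':((688,37),(694,332)),'faceloL':((515,53),(509,350)),'faceloR':((690,57),(693,353)),'faceupL':((502,270),(504,570)),'faceupR':((688,275),(692,575)),'lipoutL':((497,12),(503,307)),'lipoutR':((684,12),(693,307))}
X={}
for k,(a,b) in pts.items():
    X[k],r=tri((c4,P4(*a)),(c5,P5(*b)));print(k,X[k].round(4),np.round(r,1))
lo=(X['faceloL']+X['faceloR'])/2;up=(X['faceupL']+X['faceupR'])/2
d=up-lo;print('len',np.linalg.norm(d),'slope',np.degrees(np.arcsin(d[2]/np.linalg.norm(d))),'az',np.degrees(np.arctan2(d[1],d[0])))
for p,q in(('lipinR','lipinL'),('faceloR','faceloL'),('faceupR','faceupL')):
    y=X[p]-X[q];print(np.linalg.norm(y),np.degrees(np.arctan2(y[1],y[0])))
print('origin',lo+d*20/54, 'lip in mid',(X['lipinL']+X['lipinR'])/2)
# top-view check
T=lambda x,y:(404+(x-400)*67/400,240+y*50/300)
for k,p,z in(('up',((603,62),(698,98)),.114),('lo',((540,185),(640,225)),.091)): print('top',k,(atz(t,T(*p[0]),z)+atz(t,T(*p[1]),z))/2)
# assume known heights from w5
for k,z in(('faceloL',.0915),('faceloR',.0915),('faceupL',.1144),('faceupR',.1144)): print(k,atz(c5,P5(*pts[k][1]),z).round(4),atz(c4,P4(*pts[k][0]),z).round(4))
o=readout.get_obs();print(o['tool_pos'],Ro.from_rotvec(o['eef_rot']).as_matrix().round(4)[:2,:2])
E
```

```text
lipinL [ 0.5035 -0.2993  0.0952] [0.1 0.1]
lipinR [ 0.5209 -0.2584  0.0959] [0.2 0.2]
faceloL [ 0.5076 -0.3007  0.0904] [0.2 0.2]
faceloR [ 0.5251 -0.2601  0.0949] [0.2 0.2]
faceupL [ 0.5539 -0.3198  0.111 ] [0.2 0.2]
faceupR [ 0.5718 -0.2794  0.11  ] [0.2 0.2]
lipoutL [ 0.4992 -0.2975  0.0972] [0. 0.]
lipoutR [ 0.5156 -0.2567  0.0965] [0. 0.]
len 0.053401240267205614 slope 19.52261053608759 az -22.364833435519508
0.04442452807128489 67.01850028856676
0.0444277702529884 66.62578047040488
0.04423701055252435 66.12816260972285
origin [ 0.53356705 -0.28751581  0.09928623] lip in mid [ 0.51221945 -0.27883477  0.09557497]
top up [ 0.56221161 -0.29958088  0.114     ]
top lo [ 0.51335592 -0.28104787  0.091     ]
faceloL [ 0.5075 -0.3006  0.0915] [ 0.508  -0.3003  0.0915]
faceloR [ 0.5247 -0.2598  0.0915] [ 0.525  -0.2608  0.0915]
faceupL [ 0.5534 -0.3191  0.1144] [ 0.5539 -0.318   0.1144]
faceupR [ 0.5707 -0.2794  0.1144] [ 0.5714 -0.278   0.1144]
[ 0.59973197 -0.30671253  0.32635658] [[-0.9271  0.3748]
 [ 0.3748  0.9271]]
```

```bash
python3 -m inch '[[0.05,-0.005,0,0.022],[0.1,-0.01,0,0.022],[0.14,-0.0135,0.02,0.022],[0.15,-0.0135,0.04,0.022],[0.15,-0.0135,0.06,0.022],[0.15,-0.0135,0.074,0.022],[0.15,-0.0135,0.076,0.022],[0.15,-0.0135,0.076,0.022]]'
python3 -m inch '[[0,0,0,0],[0,0,0,0]]'
python3 snap.py w6; python3 - <<'E'
from h import *
import pickle
c,o=pickle.load(open('w6.pkl','rb'));print(o['tool_pos'])
s=vision.snapshot('scene')[:,:,::-1];cs=vision.camera_info('scene');u,v=proj(cs,(.534,-.2875,.11)).astype(int)
w=cv2.imread('pics/w6.png');out=np.zeros((600,800,3),np.uint8)
out[:,:400]=cv2.resize(s[v-60:v+60,u-40:u+40],(400,600),interpolation=cv2.INTER_CUBIC)
out[:300,400:]=cv2.resize(w,(400,300));out[300:,400:]=cv2.resize(w[240:450,180:460],(400,300))
cv2.imwrite('pics/comp2.png',out);print(u,v)
E
```

```text
time_s: 19.98
tool_pos: [0.5277, -0.2857, 0.2882]
eef_rot: [-0.628, -3.078, 0.0]
ft_force: [0.1, -0.7, -0.4]
finger_gap: 0.78
grasp_force: 67.4
time_s: 20.23
tool_pos: [0.5275, -0.2857, 0.2885]
eef_rot: [0.628, 3.078, -0.0]
ft_force: [-0.2, 0.1, -0.8]
finger_gap: 0.776
grasp_force: 67.4
[ 0.52752803 -0.28565318  0.28842616]
190 230
```

View pics/comp2.png

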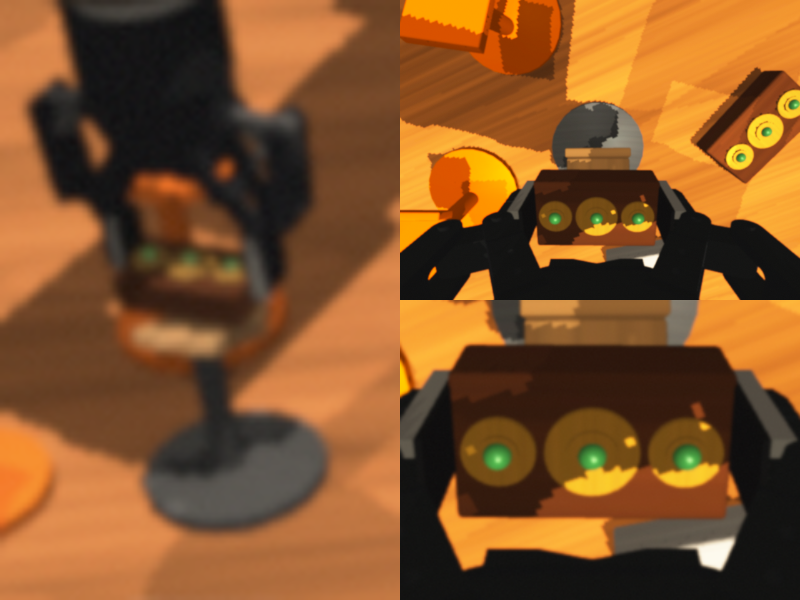

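The wrist view shows the lip's centre at crop x≈594.5 and the plaque's at 595, with parallel edges, so it is centred. Lowering until the up-slope edge touches.

```bash
python3 -m inch '[[0,0,0.004,0],[0,0,0.008,0],[0,0,0.010,0],[0,0,0.011,0],[0,0,0.011,0]]'
python3 -m inch '[[0,0,0.002,0],[0,0,0.003,0],[0,0,0.003,0]]'
python3 -m inch '[[0,0,0.002,0],[0,0,0.003,0],[0,0,0.003,0]]'
```

```text
time_s: 20.95
tool_pos: [0.5275, -0.2856, 0.2827]
eef_rot: [-0.628, -3.078, 0.0]
ft_force: [0.4, 0.3, -1.5]
finger_gap: 0.777
grasp_force: 67.4
time_s: 21.32
tool_pos: [0.5275, -0.2856, 0.2815]
eef_rot: [0.628, 3.078, -0.0]
ft_force: [-0.9, 0.3, 4.7]
finger_gap: 0.777
grasp_force: 68.1
time_s: 21.7
tool_pos: [0.5274, -0.2856, 0.2811]
eef_rot: [0.627, 3.077, -0.001]
ft_force: [-6.6, 4.5, 17.8]
finger_gap: 0.781
grasp_force: 69.7
```

```bash
python3 -m inch '[[0.001,0,0.002,0],[0.002,0,0.004,0],[0.003,0,0.006,0],[0.0035,0,0.008,0],[0.0035,0,0.008,0]]'
```

```text
time_s: 22.32
tool_pos: [0.526, -0.2851, 0.2781]
eef_rot: [0.627, 3.076, -0.002]
ft_force: [-7.9, 3.9, 27.1]
finger_gap: 0.776
grasp_force: 72.6
```

```bash
python3 -m inch '[[0.001,0,0.002,0],[0.0015,0,0.004,0],[0.002,0,0.006,0],[0.0025,0,0.008,0],[0.003,0,0.010,0],[0.003,0,0.010,0]]'; python3 snap.py w7; python3 - <<'E'
from h import *
s=vision.snapshot('scene')[:,:,::-1]
w=cv2.imread('pics/w7.png');out=np.zeros((600,800,3),np.uint8)
out[:,:400]=cv2.resize(s[195:270,165:215],(400,600),interpolation=cv2.INTER_CUBIC)
out[:300,400:]=cv2.resize(w,(400,300));out[300:,400:]=cv2.resize(w[240:450,180:460],(400,300))
cv2.imwrite('pics/comp3.png',out)
E
```

```text
time_s: 23.08
tool_pos: [0.5245, -0.2844, 0.273]
eef_rot: [0.627, 3.076, -0.002]
ft_force: [-10.0, 4.4, 25.0]
finger_gap: 0.775
grasp_force: 76.4
```

View pics/comp3.png

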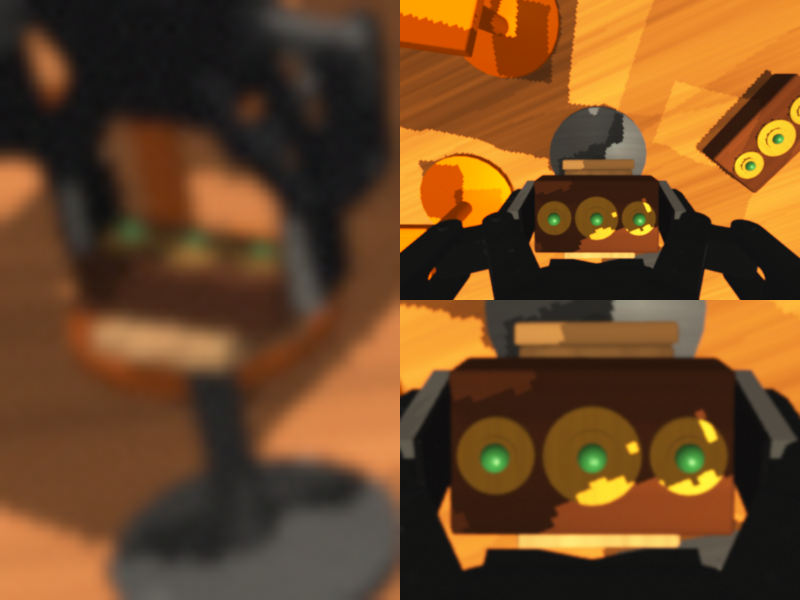

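The plaque is pivoting onto the slope: the visible front strip has narrowed and the lip lies just in front of it. Continuing.

```bash
python3 -m inch '[[0,0,0.002,0],[0.0005,0,0.004,0],[0.001,0,0.006,0],[0.001,0,0.007,0],[0.001,0,0.007,0]]'
```

```text
time_s: 23.8
tool_pos: [0.524, -0.2842, 0.2697]
eef_rot: [0.627, 3.076, -0.002]
ft_force: [-13.0, 6.1, 29.6]
finger_gap: 0.78
grasp_force: 79.7
```

```bash
python3 -m inch '[[0,0,0.001,0],[0,0,0.002,0],[0,0,0.002,0],[0,0,0.002,0]]'
```

```text
time_s: 24.3
tool_pos: [0.5239, -0.2842, 0.2685]
eef_rot: [0.628, 3.077, -0.002]
ft_force: [-14.0, 6.5, 28.6]
finger_gap: 0.777
grasp_force: 80.6
```

```bash
python3 -m inch '[[0,0,0.001,0],[0,0,0.002,0],[0,0,0.002,0],[0,0,0.002,0]]'
```

```text
time_s: 24.8
tool_pos: [0.5239, -0.2842, 0.2674]
eef_rot: [0.628, 3.077, -0.002]
ft_force: [-13.4, 7.2, 28.9]
finger_gap: 0.776
grasp_force: 81.7
```

```bash
python3 -m inch '[[0,0,0.001,0],[0,0,0.002,0],[0,0,0.002,0],[0,0,0.002,0]]'; python3 snap.py w8; python3 - <<'E'
from h import *
w=cv2.imread('pics/w8.png');cv2.imwrite('pics/w8c.png',cv2.resize(w[200:440,160:480],(800,600),interpolation=cv2.INTER_CUBIC))
E
```

```text
time_s: 25.3
tool_pos: [0.5239, -0.2841, 0.2665]
eef_rot: [0.628, 3.077, -0.002]
ft_force: [-16.1, 7.2, 29.7]
finger_gap: 0.777
grasp_force: 82.8
```

View pics/w8c.png

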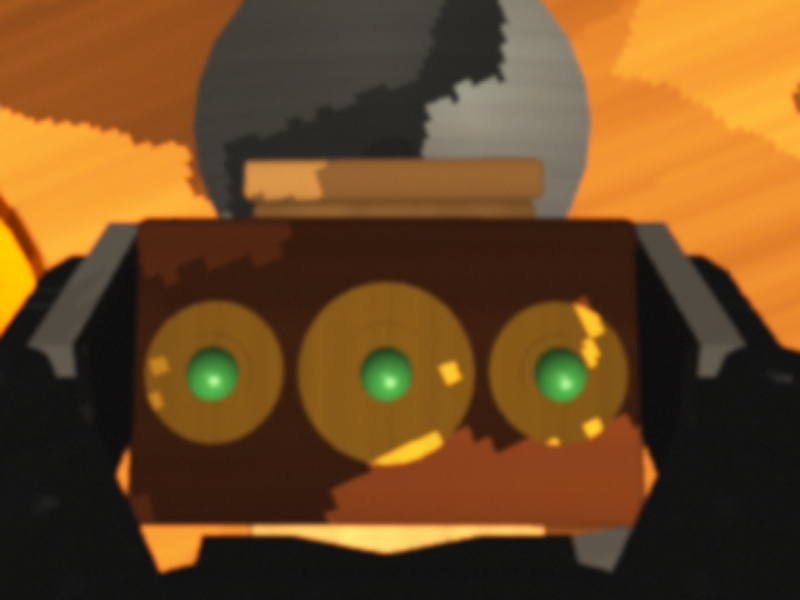

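The front face has just vanished (near edge at crop row 220, far edge at 525), so the tilt is near 25°. I'll compare this with the predicted seated pose.

```bash
cat > pose.py <<'E'
from h import *
import pickle
def check(n,px):
    c,o=pickle.load(open(n+'.pkl','rb'))
    a=np.radians(-23);s=np.array([np.cos(a),np.sin(a),0]);y=np.array([-s[1],s[0],0]);k=np.radians(25)
    x=np.cos(k)*s+np.array([0,0,np.sin(k)]);z=np.cross(x,y);O=np.array([.534,-.2875,.1])
    R0=np.c_[x,y,z]
    P=np.array([[-20,-34,20],[-20,34,20],[20,34,20],[20,-34,20]])/1000.
    for p,q in zip(P,px): print('pred',((proj(c,O+R0@p)-[160,200])*2.5).round(0),'seen',q)
    lip=[((proj(c,O+R0@np.array(p))-[160,200])*2.5).round(0) for p in((-.02,-.022,.01),(-.02,.022,.01),(-.026,-.022,.01),(-.026,.022,.01))];print('lip pred',lip)
    px=np.array(px,float)/2.5+[160,200]
    # fit tilt, s, z, y offset at fixed yaw
    from scipy.optimize import least_squares
    def f(v):
        kk=np.radians(v[0]);xx=np.cos(kk)*s+np.array([0,0,np.sin(kk)]);R=np.c_[xx,y,np.cross(xx,y)]
        return np.concatenate([proj(c,O+R0@np.array([v[1],v[2],v[3]])/1000+R@p)-q for p,q in zip(P,px)])
    r=least_squares(f,[20,0,0,0]);print('tilt,x,y,z',r.x.round(1),np.abs(r.fun).max())
E
python3 - <<'E'
from pose import *
check('w8',[(138,221),(636,221),(645,525),(131,525)])
E
```

```text
pred [149. 201.] seen (138, 221)
pred [646. 201.] seen (636, 221)
pred [659. 509.] seen (645, 525)
pred [138. 509.] seen (131, 525)
lip pred [array([247., 204.]), array([547., 203.]), array([248., 163.]), array([546., 162.])]
tilt,x,y,z [21.6  1.5 -1.4 -1.2] 0.2978410963822853
```

```bash
python3 -m inch '[[0,0,0.002,0],[0.001,0.001,0.003,0],[0.002,0.0015,0.0035,0],[0.003,0.0015,0.004,0],[0.003,0.0015,0.004,0]]'
python3 -m inch '[[0.001,0,0.001,0],[0.002,0,0.0015,0],[0.003,0,0.002,0],[0.003,0,0.002,0]]'; python3 snap.py w9
```

```text
time_s: 25.98
tool_pos: [0.5233, -0.2836, 0.2657]
eef_rot: [0.627, 3.073, -0.005]
ft_force: [-8.6, -0.4, 35.2]
finger_gap: 0.779
grasp_force: 84.4
time_s: 26.48
tool_pos: [0.5227, -0.2833, 0.2656]
eef_rot: [0.627, 3.07, -0.006]
ft_force: [0.2, -2.8, 39.0]
finger_gap: 0.777
grasp_force: 84.7
```

```bash
cat > prof.py <<'E'
from h import *
import sys
def edges(n,top=6):
    g=cv2.GaussianBlur(cv2.cvtColor(cv2.imread(f'pics/{n}.png'),cv2.COLOR_BGR2GRAY),(3,3),0).astype(float)
    def pk(p,o):
        d=np.gradient(p);i=[k for k in range(1,len(d)-1) if abs(d[k])>4 and abs(d[k])>=abs(d[k-1]) and abs(d[k])>abs(d[k+1])]
        return [(k+o,int(d[k]),int(p[k])) for k in i]
    print(n,'rows',pk(g[255:420,286:292].mean(1) if 0 else g[255:420,277:280].mean(1),255))
    print('  row 294 L',pk(g[292:296,195:235].mean(0),195),'R',pk(g[292:296,395:435].mean(0),395))
    print('  lip row268 ',pk(g[266:271,240:270].mean(0),240),pk(g[266:271,365:390].mean(0),365))
for n in sys.argv[1:]: edges(n)
E
python3 prof.py w8 w9
```

```text
w8 rows [(264, 29, 105), (279, -17, 118), (287, -18, 56), (409, 50, 103), (414, -54, 122)]
  row 294 L [(200, -24, 135), (213, -9, 66)] R [(415, 11, 55), (429, 19, 128)]
  lip row268  [(250, -5, 50), (257, 29, 82)] []
w9 rows [(265, 28, 102), (278, -16, 126), (283, 4, 94), (287, -18, 61), (410, 49, 115), (414, -52, 122)]
  row 294 L [(200, -23, 135), (213, -9, 66)] R [(415, 11, 55), (429, 19, 128)]
  lip row268  [(250, -5, 50), (257, 28, 92)] []
```

```bash
python3 -m inch '[[0.002,0.001,0,0],[0.004,0.001,0,0],[0.006,0.001,0,0],[0.008,0.001,0,0],[0.008,0.001,0,0]]';python3 snap.py w10; python3 prof.py w10
```

```text
time_s: 27.15
tool_pos: [0.5203, -0.2817, 0.2647]
eef_rot: [0.625, 3.066, -0.008]
ft_force: [25.0, -12.6, 14.8]
finger_gap: 0.775
grasp_force: 81.4
w10 rows [(271, 29, 92), (279, -11, 136), (287, -19, 65), (410, 50, 102), (414, -51, 122)]
  row 294 L [(200, -23, 135), (213, -9, 67)] R [(415, 11, 56), (429, 19, 126)]
  lip row268  [(250, -5, 52)] []
```

```bash
python3 -m inch '[[-0.001,0,0.001,0],[-0.002,0,0.003,0],[-0.002,0,0.004,0],[-0.002,0,0.006,0],[-0.002,0,0.006,0]]';python3 snap.py w11; python3 prof.py w11
```

```text
time_s: 27.82
tool_pos: [0.5206, -0.2818, 0.2646]
eef_rot: [0.625, 3.067, -0.008]
ft_force: [-2.5, 0.4, 58.9]
finger_gap: 0.78
grasp_force: 87.2
w11 rows [(271, 29, 94), (279, -11, 136), (287, -18, 60), (410, 49, 102), (414, -51, 123)]
  row 294 L [(200, -23, 134), (213, -9, 65)] R [(415, 11, 55), (429, 19, 126)]
  lip row268  [(250, -5, 52)] []
```

```bash
python3 -m inch '[[0,0,-0.002,0],[0,0,-0.004,0],[0,0,-0.006,0],[0,0,-0.0065,0],[0,0,-0.0065,0]]'
python3 -m inch '[[0,0,0,0],[0,0,0,0]]' 0.6
python3 -m inch '[[0,0,0,0],[0,0,0,0],[0,0,0,0]]' 0.85
python3 snap.py w12; python3 prof.py w12
```

```text
time_s: 28.5
tool_pos: [0.5207, -0.2819, 0.2647]
eef_rot: [0.626, 3.069, -0.007]
ft_force: [16.3, -9.6, 19.4]
finger_gap: 0.778
grasp_force: 81.9
time_s: 28.75
tool_pos: [0.5189, -0.2807, 0.2612]
eef_rot: [-0.628, -3.078, 0.0]
ft_force: [-0.4, -1.1, 0.6]
finger_gap: 0.797
grasp_force: 0.8
time_s: 29.12
tool_pos: [0.519, -0.2806, 0.2613]
eef_rot: [-0.628, -3.078, -0.0]
ft_force: [-0.3, -1.1, -0.1]
finger_gap: 0.924
grasp_force: 0.0
w12 rows [(285, 27, 97), (291, -12, 124), (301, -19, 72), (414, -4, 24)]
  row 294 L [(203, 26, 130)] R [(425, -22, 128), (433, 7, 91)]
  lip row268  [] []
```

```bash
python3 -m inch '[[0,0,-0.01,0],[0,0,-0.05,0],[0,0,-0.1,0],[0,0,-0.16,0],[-0.05,0,-0.18,0],[-0.12,0,-0.18,0],[-0.16,0,-0.18,0],[-0.17,0,-0.18,0],[-0.17,0,-0.18,0]]' 1
python3 snap.py w13; python3 - <<'E'
from h import *
import pickle
c,o=pickle.load(open('w13.pkl','rb'));print(o['tool_pos'])
a=np.radians(-23);s=np.array([np.cos(a),np.sin(a),0]);y=np.array([-s[1],s[0],0]);k=np.radians(25)
x=np.cos(k)*s+np.array([0,0,np.sin(k)]);z=np.cross(x,y);O=np.array([.534,-.2875,.1]);R0=np.c_[x,y,z]
for p in[(-20,-34,20),(-20,34,20),(20,34,20),(20,-34,20),(0,0,26),(-20,-22,10),(-20,22,10),(-26,-22,10),(-26,22,10)]: print(p,proj(c,O+R0@np.array(p)/1000).round(1))
im=cv2.imread('pics/w13.png');hsv=cv2.cvtColor(im,cv2.COLOR_BGR2HSV)
u,v=proj(c,O+R0@np.array([0,0,.02])).astype(int)
g=cv2.cvtColor(im,cv2.COLOR_BGR2GRAY)
sub=hsv[v-75:v+75,u-110:u+110]
print(u,v);
for r in range(v-70,v+70,7): print(r,' '.join('%3d/%3d/%3d'%tuple(hsv[r,cc]) for cc in range(u-100,u+101,20)))
E
```

```text
time_s: 30.3
tool_pos: [0.597, -0.3138, 0.3514]
eef_rot: [-0.628, -3.078, 0.0]
ft_force: [-0.9, 0.5, -0.1]
finger_gap: 0.996
grasp_force: 0.0
[ 0.59675514 -0.31369924  0.35158468]
(-20, -34, 20) [245.8  65.5]
(-20, 34, 20) [383.6  65.3]
(20, 34, 20) [386.  142.4]
(20, -34, 20) [243.6 142.6]
(0, 0, 26) [314.8  97.2]
(-20, -22, 10) [272.3  76.5]
(-20, 22, 10) [357.2  76.3]
(-26, -22, 10) [272.5  65.8]
(-26, 22, 10) [357.   65.7]
314 103
33  13/214/106  12/213/104  12/211/111  14/213/216  14/210/233  15/210/238  15/212/237  14/209/231  14/211/231  13/212/196  13/212/198
40  13/212/106  12/209/116  13/212/100  14/210/233  15/212/235  15/210/238  14/210/231  14/211/231  14/212/230  13/211/198  13/213/184
47  12/211/111  12/208/103  12/211/117  14/210/233  15/211/237  15/211/232  15/210/231  14/214/228  14/212/228  13/215/185  13/214/185
54  12/211/109  12/209/111  13/213/115  15/211/236  13/119/131  18/ 43/102  13/114/134  14/212/228  14/212/225  13/215/183  13/211/174
61  13/211/104  13/212/118  12/210/113  13/213/174  18/ 43/ 88  21/ 39/ 86  19/ 48/100  14/212/218  14/211/216  13/213/17
[... 1348 characters left out ...]
/214/204  13/213/199
138  12/213/102  12/208/104  10/204/ 50  10/200/ 51  10/210/108  10/212/107  10/210/107  10/208/ 86  10/213/ 85  13/212/190  13/212/209
145  12/209/105  13/213/109   9/201/ 33  10/201/ 33  10/205/ 66  11/213/ 67  10/205/ 66  10/205/ 61  10/205/ 61  13/214/199  14/212/226
152  13/211/109  12/209/117  11/204/ 35  13/198/ 36  11/200/ 74  12/197/ 83  12/199/ 82  11/205/ 71  10/206/ 78  13/214/194  14/211/231
159  12/210/118  13/213/110  12/210/101  15/174/136  20/158/246  20/155/246  19/159/242  16/175/210  13/212/198  13/213/193  14/212/230
166  12/209/112  13/210/103  12/208/114  15/176/138  20/158/246  20/157/246  17/167/233  16/174/224  13/214/187  13/215/197  14/213/217
```

```bash
python3 - <<'E'
from pose import *
im=cv2.imread('pics/w13.png');g=cv2.GaussianBlur(cv2.cvtColor(im,cv2.COLOR_BGR2GRAY),(3,3),0).astype(float)
def pk(p,o,th=5):
    d=np.gradient(p);return [(k+o,int(d[k])) for k in range(1,len(d)-1) if abs(d[k])>th and abs(d[k])>=abs(d[k-1]) and abs(d[k])>abs(d[k+1])]
for cols in((258,262),(296,299),(331,334)): print('cols',cols,pk(g[45:185,cols[0]:cols[1]].mean(1),45))
for rows in((70,76),(128,134)): print('rows',rows,pk(g[rows[0]:rows[1],230:260].mean(0),230),pk(g[rows[0]:rows[1],370:400].mean(0),370))
print('rest row162',pk(g[160:168,255:380].mean(0),255,4), 'lip?',[pk(g[r:r+2,255:380].mean(0),255,4) for r in(62,64)])
c,_=pickle.load(open('w13.pkl','rb'))
a=np.radians(-23);s=np.array([np.cos(a),np.sin(a),0]);y=np.array([-s[1],s[0],0]);k=np.radians(25)
x=np.cos(k)*s+np.array([0,0,np.sin(k)]);R0=np.c_[x,y,np.cross(x,y)];O=np.array([.534,-.2875,.1])
for p in((34,-22,0),(34,22,0),(20,0,0),(20,-34,0),(20,34,0)):print(p,proj(c,O+R0@np.array(p)/1000).round(1))
E
```

```text
cols (258, 262) [(50, 5), (64, -22), (84, 13), (117, -13), (154, 12), (173, 18), (177, -20)]
cols (296, 299) [(51, -17), (62, -12), (83, 21), (116, -21), (141, -7), (154, 44), (181, -38)]
cols (331, 334) [(53, -14), (63, -8), (85, 19), (115, -17), (141, -7), (153, 42), (181, -25)]
rows (70, 76) [(244, -10)] [(383, 12)]
rows (128, 134) [(243, -8)] [(384, 20)]
rest row162 [(273, 13), (280, 22), (335, -6), (356, -15)] lip? [[(259, 16), (263, -9), (267, 9), (273, -8), (285, 5), (293, 5), (298, -4), (302, 5), (309, 5), (314, -4), (317, 5), (324, 8), (351, 6)], [(259, 4), (292, 5), (324, 4)]]
(34, -22, 0) [272.7 182.7]
(34, 22, 0) [357.  182.6]
(20, 0, 0) [314.8 156.9]
(20, -34, 0) [250.3 157. ]
(20, 34, 0) [379.3 156.9]
```

The plaque is seated flat against the lip: its top edges are at rows 63 and 141 (predicted 64 and 141), and it is centred within about 0.5 mm. Next I'll shut the drawer with closed fingers.

```bash
python3 -m inch '[[0.1,0.1,0,0],[0.2,0.2,0,0],[0.28,0.28,0,-0.2],[0.36,0.36,0,-0.39],[0.44,0.44,0,-0.39],[0.519,0.521,0,-0.39],[0.519,0.521,0,-0.39],[0.519,0.521,0.1,-0.39],[0.519,0.521,0.2,-0.39],[0.519,0.521,0.28,-0.39],[0.519,0.521,0.306,-0.39],[0.519,0.521,0.306,-0.39]]' -1
python3 - <<'E'
from h import *
o=readout.get_obs();p=o['tool_pos'];print(p,o['finger_gap'],toolmove((.604-p[0],.0135-p[1],0)).round(3))
E
```

```text
time_s: 31.85
tool_pos: [0.4605, 0.027, 0.1988]
eef_rot: [-0.152, -3.138, 0.0]
ft_force: [-0.4, 0.1, 0.5]
finger_gap: -0.003
grasp_force: 0.0
[0.46052042 0.02702145 0.198785  ] -0.003442777108008093 [-0.288  0.001 -0.   ]
```

```bash
python3 -m inch '[[-0.02,0,0,0],[-0.04,0,0,0],[-0.06,0,0,0],[-0.085,0,0,0],[-0.11,0,0,0],[-0.14,0,0,0],[-0.17,0,0,0],[-0.2,0,0,0],[-0.23,0,0,0],[-0.255,0,0,0],[-0.275,0,0,0],[-0.288,0,0,0]]'
python3 -m inch '[[-0.004,0,0,0],[-0.009,0,0,0],[-0.013,0,0,0],[-0.013,0,0,0]]'
```

```text
time_s: 33.35
tool_pos: [0.6043, 0.0135, 0.1984]
eef_rot: [-0.151, -3.138, 0.0]
ft_force: [-2.0, -0.5, 0.2]
finger_gap: 0.004
grasp_force: 1.2
time_s: 33.85
tool_pos: [0.6103, 0.013, 0.1985]
eef_rot: [0.151, 3.138, 0.0]
ft_force: [-0.8, 0.1, -0.5]
finger_gap: 0.003
grasp_force: 0.2
```

```bash
python3 -m inch '[[-0.003,0,0,0],[-0.005,0,0,0],[-0.007,0,0,0],[-0.007,0,0,0]]'
```

```text
time_s: 34.35
tool_pos: [0.6134, 0.0127, 0.1984]
eef_rot: [-0.151, -3.136, -0.0]
ft_force: [-8.5, 0.4, 5.8]
finger_gap: -0.002
grasp_force: 4.5
```

```bash
python3 -m inch '[[-0.002,0,0,0],[-0.003,0,0,0],[-0.003,0,0,0]]'
```

```text
time_s: 34.72
tool_pos: [0.614, 0.0127, 0.1984]
eef_rot: [-0.15, -3.133, -0.0]
ft_force: [-23.5, 0.3, 13.5]
finger_gap: -0.0
grasp_force: 11.4
```

```bash
python3 -m inch '[[0.03,0,0,0],[0.1,0,0,0],[0.1,0,-0.08,0],[0.1,0,-0.18,0],[0.2,0,-0.25,0],[0.2,0,-0.25,0],[0.2,0,-0.25,0]]'
python3 - <<'E'
from h import *
im=vision.snapshot('top')[:,:,::-1];old=cv2.imread('pics/top0.png');c=vision.camera_info('top')
cv2.imwrite('pics/top1.png',im);print(readout.get_obs()['tool_pos'])
# handles: bright pixels near expected
h=cv2.cvtColor(im,cv2.COLOR_BGR2HSV)
for n,p in(('work',(.6287,.0112,.041)),('other',(.638,.1125,.041))):
    u,v=proj(c,p).astype(int);m=(h[v-12:v+13,u-18:u+19,1]<60)&(h[v-12:v+13,u-18:u+19,2]>150);ys,xs=np.nonzero(m);lo=np.percentile(ys,60) if len(ys) else 0
    b=ys>=lo; print(n,(u,v),len(ys),atz(c,(xs[b].mean()+u-18,ys[b].mean()+v-12),.041).round(4) if len(ys) else None)
# bystanders unchanged?
for n,(u,v) in(('bowl',(191,204)),('block',(434,203)),('hammer',(132,235))): print(n,cv2.absdiff(im[v-40:v+40,u-30:u+30],old[v-40:v+40,u-30:u+30]).max(2).__gt__(40).sum())
u,v=proj(c,(.534,-.2875,.12)).astype(int);g=(h[v-15:v+15,u-15:u+15,0]>16)&(h[v-15:v+15,u-15:u+15,0]<32)&(h[v-15:v+15,u-15:u+15,1]>140)&(h[v-15:v+15,u-15:u+15,2]>70)
ys,xs=np.nonzero(g);print('medals',len(ys),atz(c,(xs.mean()+u-15,ys.mean()+v-15),.122))
E
```

```text
time_s: 35.6
tool_pos: [0.5159, 0.022, 0.3234]
eef_rot: [0.151, 3.137, -0.0]
ft_force: [0.8, 0.7, 1.0]
finger_gap: -0.0
grasp_force: 0.0
[0.51610028 0.02198495 0.32275463]
work (np.int64(313), np.int64(228)) 0 None
other (np.int64(273), np.int64(224)) 0 None
bowl 0
block 0
hammer 0
medals 122 [ 0.52456576 -0.28164652  0.122     ]
```

```bash
python3 -c "
from cell import manip;print(manip.finish_job())"
```

```text
the job is handed in; nothing more can be done
None
```

The job is handed in at about 36 s: by my measurements the plaque lies medallions up, flat against the lip and centred to about 0.5 mm; the drawer met its stop where shut was expected (force only, no camera check); and the bowl, block and hammer had not moved.

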